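# Pump grease into a linear bearing through its tilted nipple

### The job

The small linear guide on the bench needs greasing: take the red-handled push lubricator out of its grey stand, press it squarely onto the tilted brass nipple of the bearing block until its jaws snap over the nipple's head, then keep pushing so that the spring piston inside is pressed most of the way in. Finish while still holding the lubricator pressed on like that: do not let go or ease off. Leave the other things on the bench where they stand.

Things in the scene. Friction and masses are not known exactly. Their poses are not given: they have to be found in the camera images.
- nipple_top (a point): Crown of the brass grease nipple. z is the nipple's axis, pointing out of the block: up, leaning 30 degrees toward the block's -x. Ball head 16 mm in diameter (crown on its top), neck 10 mm in diameter, brass collar 30 mm in diameter whose top is 32 mm below the crown along the axis, on a grey boss 34 mm in diameter.
- bearing_block: Short linear guide fixed to the bench: aluminium base plate 80 x 150 x 8 mm, steel rail along the block's y axis, steel carriage with green ends, 64 x 83 mm, its top 40 mm above the bench. Origin at the centre of the underside, z up; the nipple leans toward the block's -x.
- stand: Grey plastic stand fixed to the bench, 86 x 86 mm, its upper plate 78 x 78 mm at 60 mm above the bench with a round hole 46 mm in diameter at the middle through which the nose of the lubricator hangs. Origin at the centre of the underside, z up.
- coupler_grip (a point): Centre of the red square handle (26 x 26 x 46 mm, flats facing x and y) of the loose lubricator, 0.25 kg. z runs along its axis from mouth to handle (up in the stand). Along z from here: handle -22 to +23 mm (steel button to +26); black flange 54 mm wide, -30 to -22, resting on the stand; steel nose 36 mm wide down to the mouth, 42 mm wide, at -74. Lift 60 mm straight up to clear the stand.
- coupler_mouth (a point): Centre of the open mouth, 74 mm below coupler_grip on the lubricator's axis; z points to the handle. The bore is 25 mm wide at the mouth, 19 mm from 7 mm inside. Spring jaws sit inside: the nipple's crown meets them 10 mm inside the mouth; they have snapped behind the ball when it is 24 mm inside. Pushing past them takes about 5 to 8 N.
- coupler_seat (a point): Point on the lubricator's axis 32 mm inside the mouth, where the nipple's crown lies when the lubricator is fully home (mouth on the brass collar). z points to the handle.
- piston (a joint): Spring piston inside the bore, travel in m along the lubricator's axis: 0 at rest (its face 22 mm inside the mouth), 0.010 fully pressed in. The spring needs about 3 N at the start and 11 N fully pressed, and pushes the piston out again if the lubricator is released or eased off.
- dropper_bottle: Bystander: pinkish dropper bottle with a black cap, 33 mm wide, 100 mm tall; origin at the centre of its underside.
- loupe: Bystander: black round loupe, 36 mm wide, 27 mm tall; origin at the centre of its underside.
- tape_roll: Bystander: roll of cream tape lying flat, 56 mm wide, 18 mm tall; origin at the centre of its underside.
- slide_mailer_1: Bystander: flat white slide mailer, 36 x 86 x 10 mm; origin at the centre of its underside.

How it is judged:
By the outcome, as a careful person would: the job done as asked, in the order asked, and still so for the second after the job is handed in, while the arm keeps its last pose, push and grip.
It also fails if it takes over 32 s, if anything falls off the work surface, if the arm or the gripper's body presses on something with over 40 N, if the wrist force passes 120 N, or if a joint passes its speed limit or range.

### The arm

A 6-joint arm with a two-finger parallel gripper is mounted at the origin on a cart in front of the work surface, level with it; the furniture and walls round the work are solid. World frame = base frame: x ahead of the robot, y to its left, z up, the work surface at z = 0. Lengths are in m, angles in degrees, forces in N, time in s.
With the tool pointing down it reaches from about 0.3 to 0.75 m from the base axis. Payload 8.5 kg.
Tool frame: the origin (TCP) lies at the very end of the fingers, on their centre line; the grasp point (between the pads) lies 19 mm behind it; z points along the fingers, y is the line along which they close (so a half turn about z gives the same grasp; the last joint's range is limited). The gripper opens to 85 mm and grips with 20 to 120 N. Pads are 22 mm wide; open, the fingers measure 114 mm over their backs; the gripper's body (76 mm by 85 mm) begins 54 mm behind the grasp point. The pads swing forward as they close: fully open they stand 13 mm farther back than shut.
Start: joints at [-86.477, 21.807, 74.336, -0, 83.858, -12.336], TCP at [0.15, -0.529, 0.231] pointing down, gripper open.
Joint ranges: [-178.18, 178.18], [-50.72, 133.34], [12.68, 142.11], [-81.47, 261.47], [9.98, 163.14], [-165.26, 165.26]. Speed limits (degrees/s): [136.94, 136.94, 180, 180, 180, 180].

### API

Orientations are given as a 3x3 rotation matrix whose columns are the frame's x, y, z axes.
In Python, from rig import env, optics, spotter gives the robot as it stands.
- The arm moves only by the shell command python3 -m crank 'ROWS' [FORCE]. ROWS is JSON, one flat list of numbers, 5 for each row, row after row: the finger opening in cm, from 0 to 8.54, then the shift along the tool's x, y, z in cm, then the turn about the tool's z in rad. A call has exactly 8 rows; each row shifts and turns the commanded pose from where the row before left it, along the tool's axes as they then stand; what a row does not reach is not made up. A row lasts 1/12 s, in which the tool goes at most 41.7 mm and 7.16 degrees, less where a joint would pass 70% of its speed; a pose out of reach is approached as far as the arm can. A call is refused whole if a number of a shift passes 4.17 or a number of a turn 0.125, either way. A call with a gripper value outside its range is refused whole. The fingers move at their own pace and stop on an object; FORCE is the grip in N (left out, the last holds). Time passes only in rows, so rows that do not move let the fingers close, or fill a call up. It gives the time, the measured TCP pose, the force, the opening and the grip force at its end, in the units of the state.
- env.observe(): the state, without advancing time (a new reading comes with each control period).
- optics.get_image(name): name is "side" or "top"; returns a dict with "color" (480x640x3 uint8, red, green, blue), "intrinsics" (3x3 intrinsics, pixels), "distortion" ([k1, k2, p1, p2, k3] as OpenCV has them; the pictures are not rectified), "pose" (4x4, takes a point from camera to world coordinates). Camera axes: x right, y up, looking along -z (the intrinsics and any distortion apply to the point x, -y, -z); pixel columns grow to the right and rows downward; lengths in m; the calibration is good to about 2 mm. A picture is of the moment at which its call begins. There is no depth.
- env.close_job(): hands the job in; it is judged then, once.
Trained networks look in a picture, given as the dict that the camera call returned (one of the last four; its "shot" number tells which), for a name from the list of things; names that differ only in an ending like _2 or _b are one class to them, and where a whole thing is asked for, a point or a joint stands for the part that bears it (a point fixed in the world has none). Each returns a list of dicts, best first, with "score" (0 to 1); they miss things now and then, are a little off and sometimes report something else, mostly with a low value. They report only what shows in the picture. A call takes as long as a camera call.
- spotter.look_for(picture, query): "at" ([column, row] as shares, 0 to 1, of the picture: columns of its width, rows of its height, amid what is visible of it).
The state is a dict: "time_s": time; "q": joint angles; "qvel": joint speeds; "joint_efforts": joint torques, N m; "position": TCP position; "tool_rot": TCP orientation; "ft_force": force on the tool from outside, world axes, zero at the start; "wrist_torque": the same for the moment, N m; "grip_width": finger opening in m; "gripper_force": force on a finger pad.
Only numpy, scipy, OpenCV 4.12 (cv2) and the standard library are available. Lean on these libraries where they do the work, as an engineer would, in place of code of your own. Each camera call takes 0.05 s, during which the arm holds its last target. There are 200 camera calls.

## Working session

There is one attempt and no reset: what is moved stays moved. The work goes in short steps, Python scripts to look and compute and a shell command to move; the robot and the scene stay as the last step left them, time stands still between calls to the robot, and variables do not carry over. Pictures are saved under pics/ and viewed, at most 10 in all, crops included, and the job is handed in when it is done.

```bash
mkdir -p pics
cat > h.py <<'E'
import numpy as np, cv2
from rig import env, optics, spotter
def proj(P,im):
    T=np.linalg.inv(im["pose"]); p=(np.atleast_2d(P)@T[:3,:3].T+T[:3,3])*[1,-1,-1]
    return cv2.projectPoints(p,np.zeros(3),np.zeros(3),np.array(im["intrinsics"],float),np.array(im["distortion"],float))[0].reshape(-1,2)
def ray(uv,im):
    u=cv2.undistortPoints(np.array([[uv]],float),np.array(im["intrinsics"],float),np.array(im["distortion"],float))[0,0]
    M=np.array(im["pose"]); d=M[:3,:3]@np.array([u[0],-u[1],-1]); return M[:3,3],d/np.linalg.norm(d)
def tri(rs):
    A=sum(np.eye(3)-np.outer(d,d) for o,d in rs); b=sum((np.eye(3)-np.outer(d,d))@o for o,d in rs)
    return np.linalg.solve(A,b)
def atz(r,z): return r[0]+r[1]*(z-r[0][2])/r[1][2]
def save(im,name): cv2.imwrite("pics/"+name,cv2.cvtColor(im["color"],cv2.COLOR_RGB2BGR))
E
python3 - <<'E'
from h import *
np.set_printoptions(precision=4,suppress=True)
s=env.observe(); print(s["position"],s["tool_rot"],s["ft_force"],s["time_s"])
ims={n:optics.get_image(n) for n in("side","top")}
for n,i in ims.items(): save(i,n+"0.png"); print(n,np.array(i["pose"])[:3])
for q in ["nipple_top","coupler_grip","coupler_mouth","stand","bearing_block","dropper_bottle","loupe","tape_roll","slide_mailer_1"]:
    rs=[]
    for n,i in ims.items():
        r=spotter.look_for(i,q)
        if r:
            uv=np.array(r[0]["at"])*[640,480]; rs.append(ray(uv,i)); print(q,n,uv,[round(x["score"],2) for x in r],atz(rs[-1],0.0))
    if len(rs)==2: print("   tri",tri(rs))
E
```

```text
[ 0.1503 -0.5288  0.2307] [[ 0.9619  0.2733 -0.0001]
 [ 0.2733 -0.9619  0.0014]
 [ 0.0003 -0.0014 -1.    ]] [ 0.262  -0.0701  0.6803] 0.0
side [[-0.9995 -0.0307  0.0084  0.5922]
 [ 0.0234 -0.5318  0.8465  1.027 ]
 [-0.0215  0.8463  0.5323  0.535 ]]
top [[-0.0054  0.992  -0.126   0.4599]
 [-0.9997 -0.0082 -0.0217  0.2877]
 [-0.0225  0.1258  0.9918  0.9705]]
nipple_top side [347.392 261.792] [0.78] [0.5535 0.2711 0.    ]
nipple_top top [335.616 259.296] [0.71] [0.5579 0.2775 0.    ]
   tri [0.5556 0.2778 0.0051]
coupler_grip side [409.216 280.08 ] [0.96] [0.4458 0.3338 0.    ]
coupler_grip top [244.096 310.8  ] [0.89] [0.4685 0.4381 0.    ]
   tri [0.4667 0.4272 0.0722]
coupler_mouth side [411.904 278.112] [0.94] [0.44   0.3283 0.    ]
coupler_mouth top [423.488 319.488] [0.7, 0.59] [0.4513 0.1255 0.    ]
   tri [ 0.4214  0.105  -0.1648]
stand side [404.096 311.376] [0.72] [0.4677 0.4174 0.    ]
stand top [263.488 312.816] [0.58] [0.465 0.404 0.   ]
   tri [ 0.4651  0.4053 -0.0107]
bearing_block side [350.208 263.28 ] [0.57] [0.5484 0.2762 0.    ]
bearing_block top [331.392 261.6  ] [0.76] [0.5539 0.2849 0.    ]
   tri [0.5511 0.2852 0.0068]
dropper_bottle side [273.6   282.288] [0.84, 0.21] [0.6894 0.3277 0.    ]
dropper_bottle top [282.304 187.68 ] [0.71] [0.6874 0.3716 0.    ]
   tri [0.682  0.3689 0.0311]
loupe side [302.72 325.68] [0.65] [0.6342 0.4439 0.    ]
loupe top [235.072 216.912] [0.54] [0.6352 0.456  0.    ]
   tri [0.6334 0.4544 0.0096]
tape_roll side [389.312 218.208] [0.7] [0.4536 0.1119 0.    ]
tape_roll top [424.    319.008] [0.67] [0.4521 0.1246 0.    ]
   tri [0.4539 0.1256 0.0078]
slide_mailer_1 side [251.2   285.408] [0.85] [0.729  0.3348 0.    ]
slide_mailer_1 top [304.704 170.304] [0.82] [0.7189 0.3314 0.    ]
   tri [ 0.7249  0.3316 -0.0038]
```

View pics/top0.png

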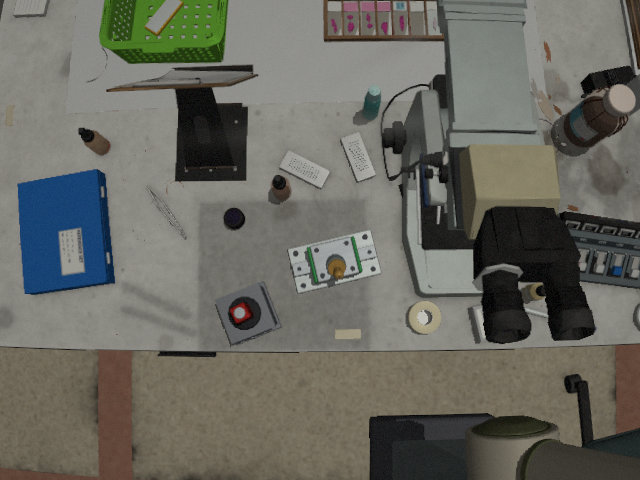

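View pics/side0.png

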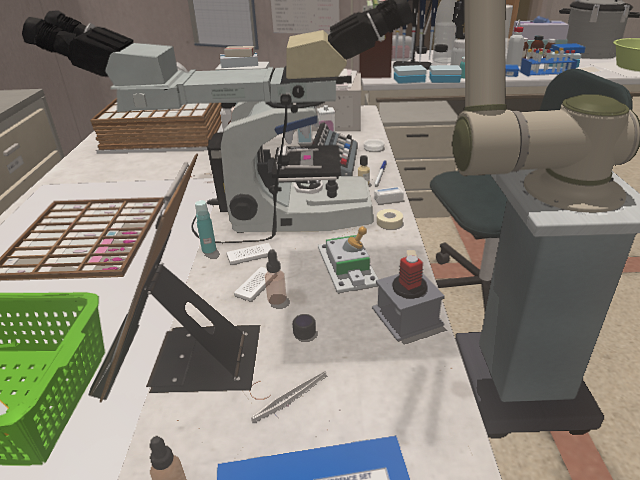

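Run:
```python
import cv2
a=cv2.imread("pics/top0.png")[225:350,205:395]; cv2.imwrite("pics/c1.png",cv2.resize(a,None,fx=4,fy=4,interpolation=cv2.INTER_CUBIC))
a=cv2.imread("pics/side0.png")[215:345,300:460]; cv2.imwrite("pics/c2.png",cv2.resize(a,None,fx=4.5,fy=4.5,interpolation=cv2.INTER_CUBIC))
```

```text
(no output)
```

View pics/c1.png

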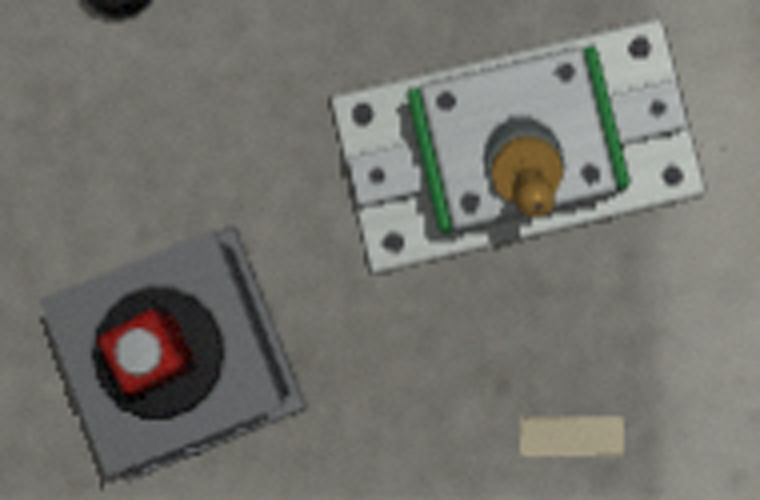

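View pics/c2.png

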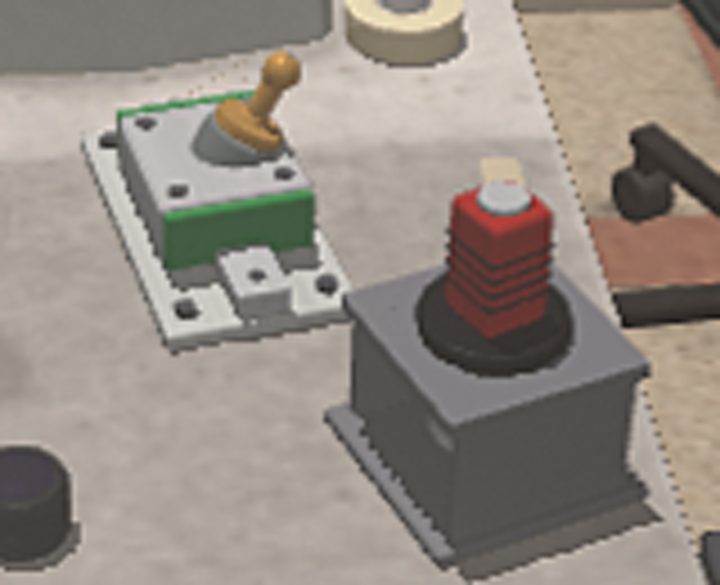

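Run:
```python
from h import *
from scipy.optimize import minimize
np.set_printoptions(precision=4,suppress=True)
S,T=optics.get_image("side"),optics.get_image("top")
c=np.array([[287.75,249.25],[370,230.25],[381.25,273.5],[298.5,293.25]])
P=np.array([atz(ray(u,T),.008) for u in c]); print("block",P.mean(0))
y=(P[0]+P[3]-P[1]-P[2]);x=(P[0]+P[1]-P[2]-P[3]); print("len",np.linalg.norm(y)/2,np.linalg.norm(x)/2,"yaw from y",np.degrees(np.arctan2(-y[0],y[1])),"from x",np.degrees(np.arctan2(x[1],x[0])))
b=tri([ray([339.25,273.75],T),ray([362.4,230.6],S)]);print("ball",b,[proj(b,i) for i in(T,S)])
bt=tri([ray([239.75,312.75],T),ray([411.8,258.8],S)]);print("button",bt)
c=np.array([[42,300],[230,230],[305,405],[105,485]])/4+[205,225]
P=np.array([atz(ray(u,T),.06) for u in c]);print("stand",P.mean(0),np.linalg.norm(P-np.roll(P,1,0),axis=1)); d=P[0]+P[3]-P[1]-P[2]; print(np.degrees(np.arctan2(-d[0],d[1])))
def red(i):
    a=i["color"].astype(int);m=(a[...,0]>90)&(a[...,0]>2*a[...,1])&(a[...,0]>2*a[...,2]);m=m.astype(np.uint8)
    n,l,s,_=cv2.connectedComponentsWithStats(m); 
    p=proj(bt-[0,0,.02],i)[0]; k=min(range(1,n),key=lambda k:1e9 if s[k,4]<100 else np.hypot(*(s[k,:2]+s[k,2:4]/2-p)))
    ys,xs=np.where(l==k); print(s[k]); return cv2.convexHull(np.c_[xs,ys].astype(np.float32))[:,0]
R=[(i,red(i)) for i in(S,T)]
def cost(p):
    a=p[2];X=np.array([[sx*.013,sy*.013,z] for sx in(-1,1) for sy in(-1,1) for z in(.068,.113)]);M=np.array([[np.cos(a),-np.sin(a),0],[np.sin(a),np.cos(a),0],[0,0,1]])
    X=X@M.T+[p[0],p[1],0]; e=0
    for i,h in R:
        q=cv2.convexHull(proj(X,i).astype(np.float32))
        for th in np.arange(0,np.pi*2,.1):
            u=np.array([np.cos(th),np.sin(th)]); e+=((h@u).max()-(q[:,0]@u).max())**2
    return e
for a in(0,.4,.8,1.2):
    r=minimize(cost,[bt[0],bt[1],a],method="Nelder-Mead",options=dict(xatol=1e-5,fatol=1e-3)); print(r.x[:2],np.degrees(r.x[2]),r.fun)
```

```text
block [0.5533 0.2797 0.008 ]
len 0.14756023277872587 0.07862780864878557 yaw from y 12.820250552571771 from x 13.589263103176874
ball [0.5266 0.2726 0.0696] [array([[339.2031, 274.1212]]), array([[362.068 , 230.5652]])]
button [0.4644 0.4275 0.1125]
stand [0.4632 0.4232 0.06  ] [0.0803 0.0831 0.078  0.0884]
20.95317509099531
[514  27   9   5  37]
[230 303  20  20 123]
[0.3686 0.3072] 0.09087495755879388 1698138.498474026
[0.3686 0.3073] 27.964819600503603 1697278.5130574305
[0.3686 0.3072] 26.706121883334315 1697261.7775316848
[0.3685 0.3072] 83.9109909617438 1698255.865477121
```

Run:
```python
from h import *
from scipy.optimize import minimize
np.set_printoptions(precision=4,suppress=True)
S,T=optics.get_image("side"),optics.get_image("top"); bt=np.array([.4644,.4275,.1125])
def red(i):
    a=i["color"].astype(int);m=(a[...,0]>50)&(a[...,0]>1.7*a[...,1])&(a[...,0]>1.7*a[...,2])
    p=proj(bt-[0,0,.02],i)[0]; ys,xs=np.where(m); k=np.hypot(xs-p[0],ys-p[1])<30; print(k.sum(),xs[k].min(),xs[k].max(),ys[k].min(),ys[k].max())
    return cv2.convexHull(np.c_[xs[k],ys[k]].astype(np.float32))[:,0]
R=[(i,red(i)) for i in(S,T)]
def cost(p):
    a=p[2];X=np.array([[sx*.013,sy*.013,z] for sx in(-1,1) for sy in(-1,1) for z in(.068,.113)]);M=np.array([[np.cos(a),-np.sin(a),0],[np.sin(a),np.cos(a),0],[0,0,1]])
    X=X@M.T+[p[0],p[1],0]; e=0
    for i,h in R:
        q=cv2.convexHull(proj(X,i).astype(np.float32))
        for th in np.arange(0,np.pi*2,.1):
            u=np.array([np.cos(th),np.sin(th)]); e+=((h@u).max()-(q[:,0]@u).max())**2
    return e
for a in(0,.4,.8,1.2):
    r=minimize(cost,[bt[0],bt[1],a],method="Nelder-Mead",options=dict(xatol=1e-5,fatol=1e-3)); print(r.x[:2],np.degrees(r.x[2]),r.fun)
```

```text
398 400 421 257 289
197 229 250 302 322
[0.4656 0.4305] 25.90628804777269 494.56878769556266
[0.4656 0.4305] 25.91635884067308 494.56781270701333
[0.4656 0.4305] 25.965696184867333 494.5682247748403
[0.4656 0.4306] 25.96435623109871 494.56763960993175
```

Run:
```python
from h import *
np.set_printoptions(precision=4,suppress=True)
S,T=optics.get_image("side"),optics.get_image("top")
for a,b in(([508,330],[405,12]),([495,215],[290,60])):
    p=tri([ray(a,T),ray(b,S)]);print(p,proj(p,T),proj(p,S))
s=env.observe();print(s["time_s"],s["grip_width"])
```

```text
[0.4429 0.1084 0.4133] [[508.0045 329.9673]] [[405.0192  12.0005]]
[0.6132 0.0899 0.3274] [[494.1856 184.382 ]] [[309.6404  62.8062]]
1.3 0.08581763198750655
```

```bash
python3 -m crank '[8.5,2.37,-2.85,0,0, 8.5,2.37,-2.85,0,0, 8.5,2.37,-2.85,0,0, 8.5,2.37,-2.85,0,0, 8.5,2.37,-2.85,0,0, 8.5,2.37,-2.85,0,0, 8.5,2.37,-2.85,0,0, 8.5,2.37,-2.85,0,0]'
```

```text
time_s: 1.97
position: [0.2707, -0.2562, 0.2315]
tool_rot: [[0.962, 0.273, 0.0], [0.273, -0.962, -0.0], [0.0, 0.0, -1.0]]
ft_force: [0.3, 0.0, -0.7]
grip_width: 0.0851
gripper_force: 0.0
```

```bash
python3 -m crank '[8.5,2.37,-2.85,0,0, 8.5,2.37,-2.85,0,0, 8.5,1.26,-3.22,0,0, 8.5,1.26,-3.22,0,0, 8.5,1.26,-3.22,0,0, 8.5,1.26,-3.22,0,0, 8.5,1.26,-3.22,0,0, 8.5,1.26,-3.22,0,0]' && python3 -m crank '[8.5,1.26,-3.22,0,0, 8.5,1.26,-3.22,0,0, 8.5,1.26,-3.22,0,0, 8.5,2.39,-2.9,0,0, 8.5,2.39,-2.9,0,0, 8.5,2.39,-2.9,0,0, 8.5,2.39,-2.9,0,0, 8.5,2.39,-2.9,0,0]'
```

```text
time_s: 2.63
position: [0.32, 0.018, 0.2316]
tool_rot: [[0.962, 0.273, 0.001], [0.273, -0.962, -0.0], [0.001, 0.001, -1.0]]
ft_force: [0.6, -0.4, -0.1]
grip_width: 0.0848
gripper_force: 0.0
time_s: 3.3
position: [0.4058, 0.2939, 0.2313]
tool_rot: [[0.962, 0.274, 0.0], [0.274, -0.962, 0.0], [0.0, 0.0, -1.0]]
ft_force: [0.2, -1.5, -0.2]
grip_width: 0.0849
gripper_force: 0.0
```

```bash
python3 -m crank '[8.5,2.39,-2.9,0,0, 8.5,2.39,-2.9,0,0, 8.5,2.39,-2.9,0,0, 8.5,2.39,-2.9,0,0, 8.5,0,0,0,-0.09, 8.5,0,0,3,-0.087, 8.5,0,0,3,0, 8.5,0,0,0,0]'
python3 - <<'E'
from h import *
np.set_printoptions(precision=4,suppress=True)
s=env.observe();print(s["position"],s["q"])
S,T=optics.get_image("side"),optics.get_image("top")
save(S,"s1.png")
for q in("coupler_grip","nipple_top"):
    rs=[ray(np.array(spotter.look_for(i,q)[0]["at"])*[640,480],i) for i in(S,T) if spotter.look_for(i,q)]
    print(q,[atz(r,.09) for r in rs], tri(rs) if len(rs)>1 else "")
E
```

```text
time_s: 3.97
position: [0.4638, 0.4283, 0.1655]
tool_rot: [[0.899, 0.439, -0.009], [0.439, -0.899, -0.006], [-0.01, 0.001, -1.0]]
ft_force: [-0.3, 0.6, -1.0]
grip_width: 0.085
gripper_force: 0.0
[0.4638 0.4283 0.1655] [31.9974 33.0564 66.0543 -0.0014 81.4902 95.9835]
coupler_grip [array([0.4706, 0.4549, 0.09  ]), array([0.5482, 0.2802, 0.09  ])] [ 0.4993  0.2965 -0.0138]
nipple_top [array([0.5597, 0.3957, 0.09  ]), array([0.5471, 0.2812, 0.09  ])] [0.5544 0.2807 0.009 ]
```

View pics/s1.png

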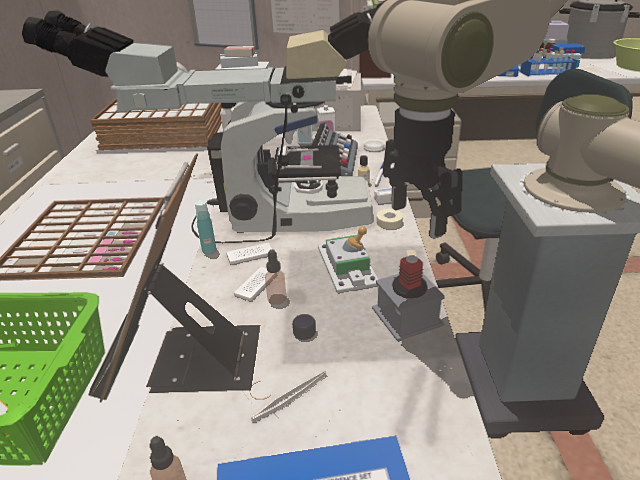

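Run:
```python
from h import *
np.set_printoptions(precision=1,suppress=True)
S=optics.get_image("side");s=env.observe();p=np.array(s["position"]);R=np.array(s["tool_rot"]);print(p)
for d in(-.05,0,.05): print(proj(p+R[:,1]*d-R[:,2]*.013,S))
print(proj([.465,.429,.116],S), proj([.465,.429,.068],S))
a=cv2.resize(cv2.cvtColor(S["color"],cv2.COLOR_RGB2BGR)[170:330,340:500],None,fx=3.7,fy=3.7,interpolation=cv2.INTER_CUBIC)
for q in (p,[.465,.429,.116],p-R[:,1]*.0425-R[:,2]*.013,p+R[:,1]*.0425-R[:,2]*.013):
    u=(proj(q,S)[0]-[340,170])*3.7; cv2.circle(a,tuple(int(v) for v in u),3,(255,0,0),-1)
cv2.imwrite("pics/c3.png",a)
```

```text
[0.5 0.4 0.2]
[[436.2 234.1]]
[[414.3 217.9]]
[[394.7 203.4]]
[[411.7 257.5]] [[409.6 282.9]]
```

View pics/c3.png

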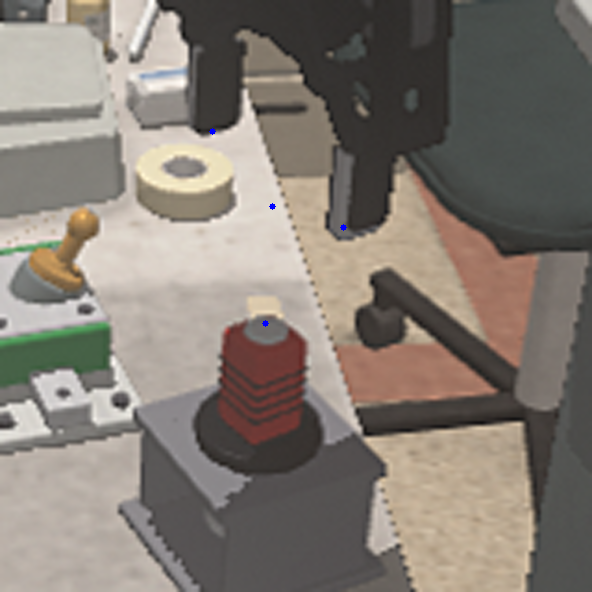

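```bash
python3 -m crank '[8.5,0.1,-0.05,2.8,0, 8.5,0.05,0,2.8,0, 8.5,0,0,2.3,0, 8.5,0,0,1.2,0, 8.5,0,0,0,0, 3,0,0,0,0, 2.0,0,0,0,0, 2.0,0,0,0,0]' 30 && python3 -m crank '[2.0,0,0,0,0, 2.0,0,0,0,0, 2.0,0,0,0,0, 2.0,0,0,0,0, 2.0,0,0,0,0, 2.0,0,0,0,0, 2.0,0,0,0,0, 2.0,0,0,0,0]'
```

```text
time_s: 5.18
position: [0.4676, 0.431, 0.0818]
tool_rot: [[0.899, 0.438, 0.002], [0.438, -0.899, 0.001], [0.003, -0.0, -1.0]]
ft_force: [0.5, 0.5, -0.5]
grip_width: 0.051
gripper_force: 0.0
time_s: 5.85
position: [0.4673, 0.4307, 0.0812]
tool_rot: [[0.899, 0.438, 0.001], [0.438, -0.899, 0.001], [0.001, -0.0, -1.0]]
ft_force: [-0.2, -1.2, 6.3]
grip_width: 0.0258
gripper_force: 31.0
```

```bash
python3 -m crank '[2.0,0,0,-1,0, 2.0,0,0,-1,0, 2.0,0,0,-1,0, 2.0,0,0,-0.8,0, 2.0,0,0,0,0, 2.0,-0.2,0,0,0, 2.0,-0.3,0,0,0, 2,-0.3,0,0,0]' 20
```

```text
time_s: 6.52
position: [0.4599, 0.4271, 0.118]
tool_rot: [[0.899, 0.438, 0.001], [0.438, -0.899, 0.0], [0.001, -0.0, -1.0]]
ft_force: [2.8, 1.0, -2.2]
grip_width: 0.0253
gripper_force: 21.6
```

```bash
python3 -m crank '[2.0,-0.4,0,-0.1,0, 2.0,-0.4,0,-0.1,0, 2,-0.4,0,0,0, 2,-0.4,0,0,0, 2,-0.4,0,0,0, 2,-0.4,0,0,0, 2,-0.4,0,0.1,0, 2,-0.3,0,0.1,0]' 20
python3 - <<'E'
from h import *
S,T=optics.get_image("side"),optics.get_image("top")
a=cv2.resize(S["color"][180:340,330:490],None,fx=2.5,fy=2.5,interpolation=cv2.INTER_CUBIC)
b=cv2.resize(T["color"][230:390,190:350],None,fx=2.5,fy=2.5,interpolation=cv2.INTER_CUBIC)
cv2.imwrite("pics/c4.png",np.hstack([a,b])[...,::-1])
E
```

```text
time_s: 7.18
position: [0.4318, 0.4134, 0.1188]
tool_rot: [[0.899, 0.438, 0.001], [0.438, -0.899, 0.001], [0.001, -0.0, -1.0]]
ft_force: [2.4, 1.6, 1.8]
grip_width: 0.0256
gripper_force: 21.4
```

View pics/c4.png

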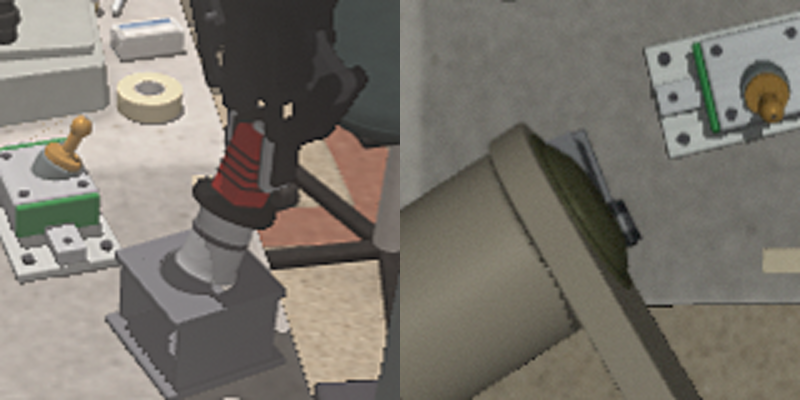

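```bash
python3 -m crank '[2.0,-0.3,0,0,0, 2.0,-0.3,0,0,0, 2,-0.3,0,0,0, 2,-0.1,0,0,0, 2,0,0,0,0, 2,0,0,0,0, 2,0,0,0,0, 2,0,0,0,0]' 20
cat > ov.py <<'E'
from h import *
import sys
S=optics.get_image("side");s=env.observe();p=np.array(s["position"]);R=np.array(s["tool_rot"]);print(p,s["ft_force"])
P=p-R[:,2]*.019; off=float(sys.argv[2]); k=6; x0,y0,w,h=[int(v) for v in sys.argv[3].split(",")]
out=[]
for th in [float(v) for v in sys.argv[4].split(",")]:
    t=np.radians(th); u=-R[:,2]*np.cos(t)-R[:,0]*np.sin(t); e=np.cross(u,R[:,1]); C=P-u*off   # coupler_grip
    a=cv2.cvtColor(cv2.resize(S["color"][y0:y0+h,x0:x0+w],None,fx=k,fy=k,interpolation=cv2.INTER_CUBIC),cv2.COLOR_RGB2BGR)
    def pl(X,c): cv2.polylines(a,[(((proj(X,S)-[x0,y0]+.5)*k)).astype(np.int32)],False,c,1)
    f=np.linspace(0,2*np.pi,60)[:,None]
    for z,r in((-.022,.027),(-.030,.027),(-.074,.021)): pl(C+u*z+r*(np.cos(f)*e+np.sin(f)*R[:,1]),(255,255,0))
    out.append(a)
cv2.imwrite("pics/"+sys.argv[1],np.hstack(out))
E
python3 ov.py o1.png .008 375,230,65,90 28,32
```

```text
time_s: 7.95
position: [0.4228, 0.409, 0.1182]
tool_rot: [[0.899, 0.438, -0.001], [0.438, -0.899, -0.0], [-0.001, 0.0, -1.0]]
ft_force: [1.5, 0.1, -3.6]
grip_width: 0.0257
gripper_force: 20.7
[0.42276428 0.40897382 0.11821784] [ 0.42735547  0.23785184 -3.32166511]
```

View pics/o1.png

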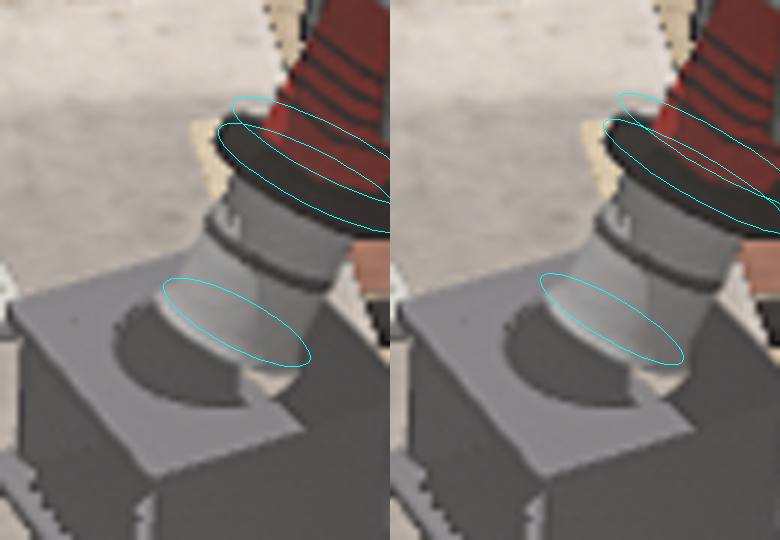

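```bash
python3 -m crank '[2.0,-0.2,0,0.05,0, 2.0,-0.15,0,0.05,0, 2,0,0,0,0, 2,0,0,0,0, 1.5,0,0,-0.5,0, 1.5,0,0,-1.4,0, 1.5,0,0,-1.5,0, 1.5,0,0,-1.2,0]' 100; python3 ov.py o2.png .0115 370,215,65,90 28,31
```

```text
time_s: 8.67
position: [0.4192, 0.4074, 0.1641]
tool_rot: [[0.899, 0.439, -0.001], [0.439, -0.899, -0.001], [-0.001, -0.0, -1.0]]
ft_force: [-1.3, 0.2, -2.9]
grip_width: 0.0248
gripper_force: 99.2
[0.41999514 0.40791475 0.16642023] [ 0.55616656  0.41266676 -0.60073929]
```

View pics/o2.png

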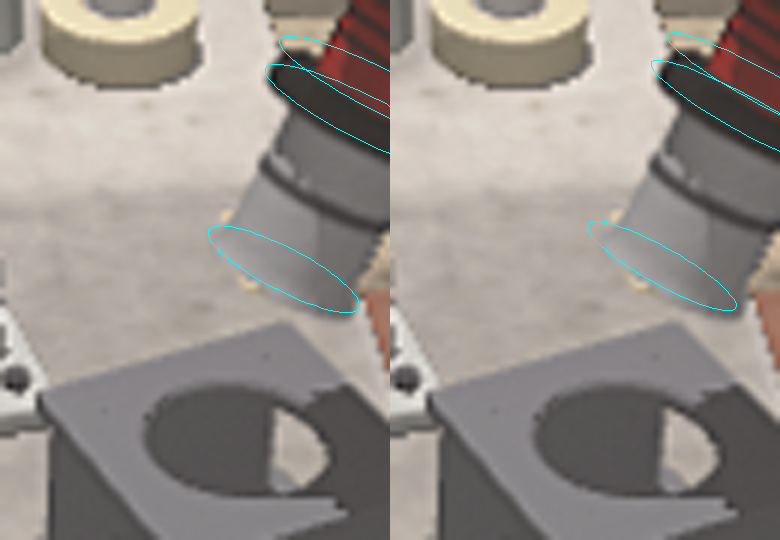

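```bash
python3 -m crank '[1.5,-0.1,1.2,0,0, 1.5,-0.3,2.8,0,0, 1.5,-0.3,2.8,0,0, 1.5,-0.3,2.8,0,0, 1.5,-0.3,2.8,0,0, 1.5,-0.2,2.2,0,0, 1.5,-0.1,1.02,0,0.111, 1.5,0,0,0,0.112]' 100;  python3 -m crank '[1.5,0,0,0,0, 1.5,0,0,0,0, 1.5,0,0,0,0, 1.5,0,0,0,0, 1.5,0,0,0,0, 1.5,0,0,0,0, 1.5,0,0,0,0, 1.5,0,0,0,0]' 100
python3 - <<'E'
from h import *
np.set_printoptions(precision=4,suppress=True)
S,T=optics.get_image("side"),optics.get_image("top"); save(S,"s9.png");save(T,"t9.png")
s=env.observe(); p=np.array(s["position"]);R=np.array(s["tool_rot"])
P=p-R[:,2]*.019;t=np.radians(28);u=-R[:,2]*np.cos(t)-R[:,0]*np.sin(t);m=P-u*.0855
c=np.array([.5227,.2717,.0765]);print(p,"mouth",m,"pix",proj(m,S),proj(m,T),"crown",proj(c,S),proj(c,T))
for n,i in(("S",S),("T",T)):
  for q in("coupler_mouth","coupler_grip","nipple_top"):
    print(n,q,[(np.array(r["at"])*[640,480],round(r["score"],2)) for r in spotter.look_for(i,q)[:2]])
E
```

```text
time_s: 9.38
position: [0.4741, 0.2573, 0.1623]
tool_rot: [[0.975, 0.221, -0.002], [0.221, -0.975, -0.001], [-0.002, 0.001, -1.0]]
ft_force: [0.3, 1.1, -2.9]
grip_width: 0.0246
gripper_force: 99.3
time_s: 10.05
position: [0.4738, 0.2603, 0.1633]
tool_rot: [[0.973, 0.229, -0.0], [0.229, -0.973, -0.0], [-0.0, 0.0, -1.0]]
ft_force: [-0.3, 0.2, -1.4]
grip_width: 0.0246
gripper_force: 99.3
[0.4739 0.2602 0.1633] mouth [0.513  0.2694 0.1068] pix [[369.8338 211.6595]] [[341.7342 281.1039]] crown [[364.2355 227.0146]] [[339.8622 276.232 ]]
S coupler_mouth [(array([380.672, 194.88 ]), 0.56)]
S coupler_grip [(array([381.376, 196.32 ]), 0.92)]
S nipple_top [(array([347.776, 261.984]), 0.55)]
T coupler_mouth [(array([234.88 , 217.584]), 0.56)]
T coupler_grip []
T nipple_top [(array([332.416, 251.808]), 0.86)]
```

```bash
python3 -m crank '[1.5,0,0,0.6,0, 1.5,0.1,0,0.5,0, 1.5,0.15,0,0.5,0, 1.5,0.15,0,0.4,0, 1.5,0,0,0,0, 1.5,0,0,0,0, 1.5,0,0,0,0, 1.5,0,0,0,0]' 100
python3 - <<'E'
from h import *
np.set_printoptions(precision=4,suppress=True)
S,T=optics.get_image("side"),optics.get_image("top")
s=env.observe(); p=np.array(s["position"]);R=np.array(s["tool_rot"])
P=p-R[:,2]*.019;t=np.radians(28);u=-R[:,2]*np.cos(t)-R[:,0]*np.sin(t);m=P-u*.0855;e=np.cross(u,R[:,1])
c=np.array([.5227,.2717,.0765]);n=np.array([-.487,-.1125,.866]);d=m-c;print(p,"axial",d@n,"lat",d-n*(d@n))
f=np.linspace(0,2*np.pi,60)[:,None];a=[]
for i,(x0,y0) in((S,(335,190)),(T,(305,225))):
    k=6;im=cv2.resize(i["color"][y0:y0+80,x0:x0+65],None,fx=k,fy=k,interpolation=cv2.INTER_CUBIC)
    for X in(m+.021*(np.cos(f)*e+np.sin(f)*R[:,1]),c-.008*n+.008*(np.cos(f)*np.cross(n,R[:,1])+np.sin(f)*R[:,1]),np.array([c-.032*n,c])):
        cv2.polylines(im,[((proj(X,i)-[x0,y0]+.5)*k).astype(np.int32)],False,(0,255,255),1)
    a.append(im)
cv2.imwrite("pics/o3.png",np.hstack(a)[...,::-1])
E
```

```text
time_s: 11.12
position: [0.4779, 0.2611, 0.1435]
tool_rot: [[0.973, 0.229, 0.0], [0.229, -0.973, 0.0], [0.0, -0.0, -1.0]]
ft_force: [0.2, -0.5, -2.9]
grip_width: 0.0247
gripper_force: 99.3
[0.4779 0.2611 0.1435] axial 0.012111195577575833 lat [ 0.0002 -0.      0.0001]
```

View pics/o3.png

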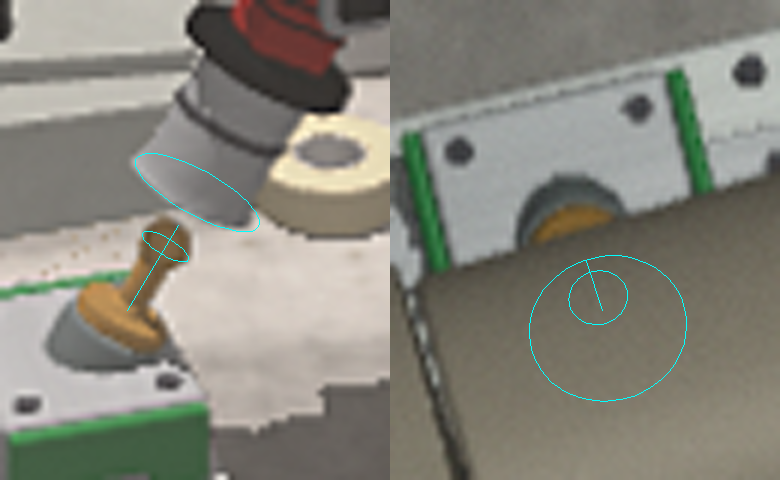

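```bash
python3 -m crank '[1.5,0.125,0,0.217,0, 1.5,0.125,0,0.217,0, 1.5,0.125,0,0.217,0, 1.5,0.125,0,0.217,0, 1.5,0.125,0,0.217,0, 1.5,0.125,0,0.217,0, 1.5,0.125,0,0.217,0, 1.5,0.125,0,0.216,0]' 120
```

```text
time_s: 11.88
position: [0.4872, 0.2635, 0.1258]
tool_rot: [[0.973, 0.229, -0.001], [0.229, -0.973, 0.0], [-0.001, -0.001, -1.0]]
ft_force: [-5.7, 1.8, 5.4]
grip_width: 0.0243
gripper_force: 120.2
```

```bash
python3 -m crank '[1.5,0,-0.1,0,0, 1.5,0.05,0,0.087,0, 1.5,0.05,0,0.087,0, 1.5,0.05,0,0.087,0, 1.5,0.05,0,0.087,0, 1.5,0.05,0,0.087,0, 1.5,0.05,0,0.087,0, 1.5,0,0,0,0]' 120
```

```text
time_s: 12.55
position: [0.4904, 0.2652, 0.1203]
tool_rot: [[0.973, 0.229, -0.0], [0.229, -0.973, 0.0], [0.0, -0.0, -1.0]]
ft_force: [-0.5, 4.9, -3.2]
grip_width: 0.0242
gripper_force: 119.1
```

```bash
python3 -m crank '[1.5,0,-0.08,0,0, 1.5,0,-0.07,0,0, 1.5,0,0,0,0, 1.5,0,0,0,0, 1.5,0,0,0,0, 1.5,0,0,0,0, 1.5,0,0,0,0, 1.5,0,0,0,0]' 120; python3 -c "
from rig import env
s=env.observe();print(s['wrist_torque'],s['ft_force'])"
```

```text
time_s: 13.22
position: [0.4899, 0.2664, 0.1208]
tool_rot: [[0.973, 0.229, -0.0], [0.229, -0.973, -0.0], [-0.0, 0.0, -1.0]]
ft_force: [-0.3, -1.2, -2.0]
grip_width: 0.0244
gripper_force: 119.2
[-0.11684542  0.17315767  0.00229851] [-0.3008275  -1.20427323 -1.97108259]
```

```bash
python3 -m crank '[1.5,0.06,0,0.104,0, 1.5,0.06,0,0.104,0, 1.5,0.06,0,0.104,0, 1.5,0.06,0,0.104,0, 1.5,0.06,0,0.104,0, 1.5,0.06,0,0.104,0, 1.5,0.06,0,0.104,0, 1.5,0.06,0,0.104,0]' 120; python3 -c "
from rig import env
s=env.observe();print(s['wrist_torque'],s['ft_force'])"
```

```text
time_s: 13.88
position: [0.4944, 0.2675, 0.1127]
tool_rot: [[0.973, 0.229, -0.0], [0.229, -0.973, -0.0], [-0.0, 0.0, -1.0]]
ft_force: [-3.0, -1.1, 2.5]
grip_width: 0.0241
gripper_force: 119.5
[-0.07444408  0.6130679  -0.01206762] [-2.97964454 -1.07313997  2.50260787]
```

```bash
python3 -m crank '[1.5,0.05,0,0.087,0, 1.5,0.05,0,0.087,0, 1.5,0.05,0,0.087,0, 1.5,0.05,0,0.087,0, 1.5,0.05,0,0.087,0, 1.5,0,0,0,0, 1.5,0,0,0,0, 1.5,0,0,0,0]' 120; python3 -c "
from rig import env
s=env.observe();print(s['wrist_torque'],s['ft_force'],s['position'])"
```

```text
time_s: 14.55
position: [0.496, 0.268, 0.1097]
tool_rot: [[0.973, 0.229, -0.001], [0.229, -0.973, -0.001], [-0.001, 0.0, -1.0]]
ft_force: [-13.3, -3.5, 18.4]
grip_width: 0.0245
gripper_force: 122.6
[-0.60589335  2.08592165 -0.01000866] [-13.34084856  -3.51421452  18.40304058] [0.49596653 0.26795196 0.10973362]
```

Run:
```python
from h import *
np.set_printoptions(precision=4,suppress=True)
S=optics.get_image("side");s=env.observe();print(s["time_s"],s["position"],s["ft_force"])
R=np.array(s["tool_rot"]);c=np.array([.5227,.2717,.0765]);n=np.array([-.487,-.1125,.866])
w=np.array(S["pose"])[:3,3]-c;v=w-n*(w@n);v/=np.linalg.norm(v);print("camdir.n",w@n/np.linalg.norm(w))
P=np.array(s["position"])-R[:,2]*.019
for th in(28,30):
    t=np.radians(th);u=-R[:,2]*np.cos(t)-R[:,0]*np.sin(t);m=P-u*.0855;d=m-c;print(th,"mouth axial",d@n,"lat",d-n*(d@n),"radius")
L=cv2.cvtColor(S["color"],cv2.COLOR_RGB2BGR)
for r in(.021,.027):
    ss=np.arange(-.052,.03,.002);uv=proj(c+ss[:,None]*n+r*v,S).astype(np.float32)
    q=cv2.remap(S["color"],uv[None,:,0],uv[None,:,1],cv2.INTER_LINEAR)[0]
    print(r,uv[0],uv[-1]);print(" ".join(f"{int(round(a*1e3))}:{x[0]},{x[1]},{x[2]}" for a,x in zip(ss,q)))
a=S["color"].astype(int);m=(a[...,0]>90)&(a[...,0]>1.5*a[...,2])&(a[...,0]<2*a[...,1])
ys,xs=np.where(m[220:262,335:385]);print("brass",len(xs),(xs.min()+335,xs.max()+335,ys.min()+220,ys.max()+220) if len(xs) else"")
o=cv2.imread("pics/s9.png")[...,::-1].astype(int);m=(o[...,0]>90)&(o[...,0]>1.5*o[...,2])&(o[...,0]<2*o[...,1]);ys,xs=np.where(m[220:262,335:385]);print("brass before",len(xs),xs.min()+335,xs.max()+335,ys.min()+220,ys.max()+220)
```

```text
14.6 [0.4959 0.268  0.1097] [-13.8512  -3.5761  19.5035]
camdir.n 0.3139517598996582
28 mouth axial -0.02676505454208903 lat [-0.0008  0.0024 -0.0001] radius
30 mouth axial -0.026820101221772037 lat [0.0017 0.003  0.0014] radius
0.021 [348.2962 253.4637] [370.1194 217.2485]
-52:199,196,194 -50:199,195,194 -48:162,160,158 -46:86,87,85 -44:98,99,96 -42:101,103,100 -40:102,104,102 -38:109,112,111 -36:110,108,102 -34:112,93,69 -32:123,97,65 -30:118,95,67 -28:122,112,100 -26:149,149,150 -24:137,135,134 -22:129,127,125 -20:125,122,121 -18:124,121,121 -16:125,123,121 -14:125,123,121 -12:126,123,121 -10:126,123,122 -8:125,122,121 -6:120,117,117 -4:108,105,104 -2:70,67,66 0:89,87,86 2:115,113,112 4:116,114,113 6:118,115,114 8:118,114,114 10:117,114,113 12:117,114,113 14:95,92,91 16:54,51,49 18:58,55,52 20:59,56,54 22:56,54,52 24:55,54,52 26:84,55,52 28:108,57,53
0.027 [347.6547 254.528 ] [369.6001 218.1104]
-52:197,193,192 -50:198,195,193 -48:200,197,196 -46:179,176,175 -44:84,85,83 -42:97,97,95 -40:100,102,99 -38:101,103,101 -36:108,110,109 -34:111,110,106 -32:108,91,70 -30:123,97,65 -28:119,94,65 -26:118,106,92 -24:148,147,148 -22:138,137,135 -20:130,127,126 -18:125,122,121 -16:124,121,121 -14:125,123,121 -12:125,123,121 -10:126,123,121 -8:126,123,122 -6:125,122,121 -4:120,117,117 -2:109,105,104 0:71,67,66 2:89,86,85 4:115,113,112 6:116,114,113 8:118,115,114 10:118,114,114 12:117,114,113 14:116,114,113 16:92,89,89 18:54,51,49 20:58,55,53 22:59,56,54 24:56,54,52 26:55,54,52 28:86,55,53
brass 47 (np.int64(348), np.int64(378), np.int64(220), np.int64(247))
brass before 183 348 365 227 247
```

Run:
```python
from h import *
S=optics.get_image("side");o=cv2.imread("pics/s9.png")[...,::-1].copy();o0=cv2.imread("pics/side0.png")[...,::-1].copy()
c=np.array([.5227,.2717,.0765]);n=np.array([-.487,-.1125,.866])
w=np.array(S["pose"])[:3,3]-c;v=w-n*(w@n);v/=np.linalg.norm(v)
for nm,im in(("0",o0),("s9",o),("now",S["color"])):
  for r in(.015,.004):
    ss=np.arange(-.046,.012,.001);uv=proj(c+ss[:,None]*n+r*v,S).astype(np.float32)
    q=cv2.remap(im,uv[None,:,0],uv[None,:,1],cv2.INTER_LINEAR)[0]
    print(nm,r);print(" ".join(f"{int(round(a*1e3))}:{x[0]},{x[2]}" for a,x in zip(ss,q)))
```

```text
0 0.015
-46:96,95 -45:98,97 -44:99,98 -43:98,98 -42:98,98 -41:103,103 -40:110,111 -39:119,117 -38:125,115 -37:126,100 -36:122,77 -35:122,64 -34:130,68 -33:140,73 -32:160,80 -31:178,85 -30:181,86 -29:176,85 -28:169,83 -27:168,83 -26:168,82 -25:145,75 -24:122,68 -23:119,67 -22:119,68 -21:121,68 -20:122,68 -19:122,67 -18:122,67 -17:123,67 -16:124,68 -15:124,68 -14:126,69 -13:127,69 -12:124,68 -11:119,67 -10:113,65 -9:111,64 -8:112,65 -7:118,67 -6:121,68 -5:130,70 -4:141,73 -3:151,77 -2:157,79 -1:164,81 0:168,81 1:171,80 2:174,81 3:175,83 4:161,94 5:153,114 6:163,143 7:176,165 8:179,165 9:175,160 10:157,143 11:129,117
0 0.004
-46:99,99 -45:104,105 -44:112,113 -43:120,117 -42:126,113 -41:125,95 -40:122,73 -39:123,64 -38:131,69 -37:142,74 -36:163,80 -35:180,86 -34:181,86 -33:175,85 -32:169,83 -31:169,83 -30:166,82 -29:144,75 -28:122,68 -27:119,67 -26:119,68 -25:121,68 -24:122,67 -23:122,68 -22:122,67 -21:123,67 -20:124,68 -19:125,68 -18:125,69 -17:127,69 -16:125,68 -15:119,67 -14:114,65 -13:111,64 -12:112,64 -11:117,66 -10:120,68 -9:128,70 -8:138,73 -7:149,76 -6:156,78 -5:162,81 -4:167,81 
[... 2018 characters left out ...]
6,112 8:117,113 9:118,114 10:117,114 11:114,111
now 0.004
-46:102,103 -45:106,108 -44:110,112 -43:111,108 -42:108,94 -41:106,73 -40:117,67 -39:123,65 -38:122,65 -37:120,63 -36:118,72 -35:117,86 -34:127,111 -33:144,140 -32:147,147 -31:141,139 -30:134,132 -29:131,128 -28:129,125 -27:126,122 -26:124,120 -25:124,120 -24:124,121 -23:124,121 -22:124,121 -21:124,121 -20:125,121 -19:126,121 -18:126,121 -17:125,121 -16:125,122 -15:126,122 -14:125,121 -13:123,120 -12:120,117 -11:114,111 -10:108,105 -9:91,87 -8:73,69 -7:71,67 -6:86,82 -5:103,100 -4:113,110 -3:117,113 -2:117,113 -1:116,112 0:117,113 1:119,115 2:119,114 3:117,113 4:116,112 5:117,114 6:118,114 7:115,112 8:111,107 9:81,78 10:58,54 11:54,49
```

```bash
python3 -m crank '[1.5,0.04,0,-0.025,0, 1.5,0.04,0,-0.025,0, 1.5,0,0,0,0, 1.5,0,0,0,0, 1.5,0,0,0,0, 1.5,0,0,0,0, 1.5,0,0,0,0, 1.5,0,0,0,0]'; python3 -c "
from rig import env
s=env.observe();print(s['wrist_torque'],s['ft_force'],s['position'])"
```

```text
time_s: 15.32
position: [0.4962, 0.268, 0.11]
tool_rot: [[0.973, 0.229, -0.002], [0.229, -0.973, -0.001], [-0.003, 0.0, -1.0]]
ft_force: [-14.4, -4.0, 17.4]
grip_width: 0.0245
gripper_force: 122.4
[-0.69044142  2.42481108 -0.01238068] [-14.39583749  -3.99007287  17.36259662] [0.49620664 0.26804302 0.10996002]
```

```bash
python3 -m crank '[1.5,-0.04,0,0.025,0, 1.5,-0.04,0,0.025,0, 1.5,-0.04,0,0.025,0, 1.5,-0.04,0,0.025,0, 1.5,0,0,0,0, 1.5,0,0,0,0, 1.5,0,0,0,0, 1.5,0,0,0,0]'; python3 -c "
from rig import env
s=env.observe();print(s['wrist_torque'],s['ft_force'],s['position'])"
```

```text
time_s: 15.98
position: [0.4957, 0.2679, 0.1095]
tool_rot: [[0.973, 0.229, 0.001], [0.229, -0.973, -0.0], [0.001, 0.0, -1.0]]
ft_force: [-12.1, -3.6, 20.4]
grip_width: 0.0245
gripper_force: 122.4
[-0.5792938   1.78058234  0.00461463] [-12.10032378  -3.57501357  20.44505868] [0.49570637 0.26791624 0.10954238]
```

```bash
python3 -m crank '[1.5,0.06,0,0.02,0, 1.5,0.04,0,0.045,0, 1.5,0,0,0.04,0, 1.5,0,0,0,0, 1.5,0,0,0,0, 1.5,0,0,0,0, 1.5,0,0,0,0, 1.5,0,0,0,0]'
python3 - <<'E'
from h import *
s=env.observe();print(s['wrist_torque'],s['ft_force'],s['position'])
im=optics.get_image("side")
# fit full coupler model silhouette edges: sample label of flange bottom & mouth edge at several lateral offsets
c=np.array([.5227,.2717,.0765]);n=np.array([-.487,-.1125,.866]);w=np.array(im["pose"])[:3,3]-c;v=w-n*(w@n);v/=np.linalg.norm(v);e=np.cross(n,v)
g=cv2.cvtColor(im["color"],cv2.COLOR_RGB2GRAY)
for l in np.arange(-.02,.021,.005):
    ss=np.arange(-.045,.035,.0015);uv=proj(c+ss[:,None]*n+l*e,im).astype(np.float32)
    q=cv2.remap(g,uv[None,:,0],uv[None,:,1],cv2.INTER_LINEAR)[0];print(round(l*1e3)," ".join(str(int(x)) for x in q.ravel()))
E
```

```text
time_s: 16.65
position: [0.4959, 0.268, 0.1095]
tool_rot: [[0.973, 0.229, -0.0], [0.229, -0.973, -0.001], [-0.0, 0.0, -1.0]]
ft_force: [-19.4, -4.8, 31.3]
grip_width: 0.024
gripper_force: 123.8
[-0.91169182  2.84365735 -0.07304548] [-19.36363085  -4.80284732  31.33205203] [0.49589838 0.26797477 0.10951076]
-20 200 199 199 201 202 196 139 135 171 185 188 189 186 191 191 181 182 186 183 179 184 179 159 120 122 124 122 120 120 125 129 132 122 123 123 122 111 78 50 54 57 58 58 58 58 57 54 56 70 106 130 138 182 199
-15 117 118 124 136 139 139 125 133 156 173 167 161 156 154 152 152 153 152 151 150 151 153 156 153 133 85 92 124 136 115 100 102 108 109 111 98 68 52 55 56 58 59 59 58 58 65 80 88 85 83 83 80 68 57
-10 124 134 130 124 101 93 104 140 166 160 154 149 147 146 146 147 147 148 146 144 144 146 139 113 75 89 123 132 114 110 112 113 114 115 110 88 55 54 56 56 58 59 57 57 64 71 68 67 68 67 63 55 61 68
-5 119 107 96 98 98 100 121 152 153 146 140 136 135 136 137 137 136 135 135 136 136 136 130 95 74 75 101 114 114 112 113 115 115 117 110 69 52 55 58 59 59 57 60 68 72 72 71 72 71 65 53 61
[... 282 characters left out ...]
4 116 113 99 77 77 106 115 115 114 115 115 114 116 111 83 57 54 56 56 55 55 55 60 68 72 73 71 72 71 69 63 63 69
10 91 92 93 95 98 97 100 108 116 117 114 112 112 111 112 111 112 112 112 112 112 112 113 100 77 70 85 105 113 113 112 111 112 114 113 98 67 53 54 56 56 56 55 55 63 70 72 72 72 72 69 64 63 93
15 107 101 96 96 98 98 97 98 108 112 109 109 108 106 103 105 104 103 104 102 104 104 104 104 99 88 61 72 83 99 107 107 101 107 104 103 85 61 52 55 56 55 56 55 56 61 66 64 63 89 122 121 100 79
20 89 98 108 109 106 107 113 140 184 190 183 165 161 170 192 200 218 213 212 218 217 216 213 209 210 211 213 214 218 221 218 212 207 199 187 197 196 163 72 43 52 54 55 55 56 54 51 48 84 160 233 230 225 225
```

```bash
python3 -m crank '[1.5,-0.05,0,-0.087,0, 1.5,-0.05,0,-0.087,0, 1.5,-0.025,0,-0.043,0, 1.5,0,0,0,0, 1.5,0,0,0,0, 1.5,0,0,0,0, 1.5,0,0,0,0, 1.5,0,0,0,0]'; python3 -c "
from rig import env
s=env.observe();print(s['wrist_torque'],s['ft_force'],s['position'])"; python3 -m crank '[1.5,-0.05,0,-0.087,0, 1.5,-0.025,0,-0.043,0, 1.5,0,0,0,0, 1.5,0,0,0,0, 1.5,0,0,0,0, 1.5,0,0,0,0, 1.5,0,0,0,0, 1.5,0,0,0,0]'; python3 -c "
from rig import env
s=env.observe();print(s['wrist_torque'],s['ft_force'],s['position'])"
```

```text
time_s: 17.37
position: [0.4958, 0.2679, 0.1097]
tool_rot: [[0.973, 0.229, 0.0], [0.229, -0.973, -0.0], [0.0, 0.0, -1.0]]
ft_force: [-8.8, -0.5, 12.2]
grip_width: 0.0245
gripper_force: 121.1
[-0.27397114  1.24086118 -0.01740976] [-8.82045276 -0.48167799 12.21752109] [0.49577389 0.26788681 0.10974371]
time_s: 18.03
position: [0.4954, 0.2677, 0.1101]
tool_rot: [[0.973, 0.229, 0.0], [0.229, -0.973, -0.0], [0.0, 0.0, -1.0]]
ft_force: [-3.2, -0.9, 5.2]
grip_width: 0.0242
gripper_force: 120.5
[-0.04862231  0.39676488 -0.00826095] [-3.15417604 -0.92338358  5.23347912] [0.49536556 0.26772514 0.11005114]
```

```bash
python3 -m crank '[1.5,-0.05,0,-0.087,0, 1.5,-0.05,0,-0.087,0, 1.5,-0.05,0,-0.087,0, 1.5,0,0,0,0, 1.5,0,0,0,0, 1.5,0,0,0,0, 1.5,0,0,0,0, 1.5,0,0,0,0]'; python3 -c "
from rig import env
s=env.observe();print(s['wrist_torque'],s['ft_force'],s['position'])"
```

```text
time_s: 18.7
position: [0.4938, 0.2674, 0.1125]
tool_rot: [[0.973, 0.229, -0.0], [0.229, -0.973, -0.0], [-0.0, 0.0, -1.0]]
ft_force: [-2.1, -1.7, 2.8]
grip_width: 0.0246
gripper_force: 120.3
[-0.20732328  0.32661227 -0.00430439] [-2.12573042 -1.72691266  2.84341398] [0.49377536 0.26736244 0.11252946]
```

```bash
python3 -m crank '[2,0,0,0,0, 2,0,0,0,0, 2,0,0,0,0, 2,-0.1,0,0.056,0, 2,-0.1,0,0.056,0, 2,-0.1,0,0.056,0, 2,-0.09,0,0.056,0, 2,0,0,0,0]' 25
python3 - <<'E'
from h import *
s=env.observe();print(s['wrist_torque'],s['ft_force'],s['position'])
im=optics.get_image("side")
c=np.array([.5227,.2717,.0765]);n=np.array([-.487,-.1125,.866]);w=np.array(im["pose"])[:3,3]-c;v=w-n*(w@n);v/=np.linalg.norm(v);e=np.cross(n,v)
g=cv2.cvtColor(im["color"],cv2.COLOR_RGB2GRAY)
for l in np.arange(-.015,.016,.005):
    ss=np.arange(-.04,.025,.0005);uv=proj(c+ss[:,None]*n+l*e,im).astype(np.float32)
    q=cv2.remap(g,uv[None,:,0],uv[None,:,1],cv2.INTER_LINEAR)[0].ravel().astype(int)
    k=np.where(ss>0)[0]; i=[j for j in k if q[j]>85 and q[j+1]<=85]; print(round(l*1e3),[round(ss[j]*1e3,1) for j in i])
E
```

```text
time_s: 19.37
position: [0.4918, 0.2671, 0.1114]
tool_rot: [[0.973, 0.229, 0.006], [0.229, -0.973, 0.002], [0.006, -0.0, -1.0]]
ft_force: [4.6, 1.4, 5.7]
grip_width: 0.0243
gripper_force: 120.4
[ 0.45095412 -1.090673    0.0369659 ] [4.55138749 1.42638927 5.67247167] [0.49179362 0.26705315 0.1113596 ]
-15 [np.float64(13.0)]
-10 [np.float64(12.0)]
-5 [np.float64(11.0)]
0 [np.float64(11.5)]
5 [np.float64(11.5)]
10 [np.float64(11.5)]
15 [np.float64(12.5)]
```

```bash
python3 -m crank '[1.5,0.05,0,0.087,0, 1.5,0.05,0,0.087,0, 1.5,0.05,0,0.087,0, 1.5,0.05,0,0.087,0, 1.5,0.05,0,0.087,0, 1.5,0,0,0,0, 1.5,0,0,0,0, 1.5,0,0,0,0]' 120
cat > chk.py <<'E'
from h import *
s=env.observe();F=np.array(s['ft_force'])+[0,0,2.6];n=np.array([-.487,-.1125,.866]);print(s['time_s'],s['wrist_torque'],s['ft_force'],"axial",F@n,"lat",F-n*(F@n),s['position'])
im=optics.get_image("side")
c=np.array([.5227,.2717,.0765]);w=np.array(im["pose"])[:3,3]-c;v=w-n*(w@n);v/=np.linalg.norm(v);e=np.cross(n,v)
g=cv2.cvtColor(im["color"],cv2.COLOR_RGB2GRAY);o=[]
for l in np.arange(-.015,.016,.005):
    ss=np.arange(-.04,.025,.0005);uv=proj(c+ss[:,None]*n+l*e,im).astype(np.float32)
    q=cv2.remap(g,uv[None,:,0],uv[None,:,1],cv2.INTER_LINEAR)[0].ravel().astype(int)
    o.append([float(round(ss[j]*1e3,1)) for j in range(80,129) if q[j]>85 and q[j+1]<=85])
print(o,"(home: about 2.8 mid)")
E
python3 chk.py
```

```text
time_s: 20.08
position: [0.4935, 0.2676, 0.1083]
tool_rot: [[0.973, 0.229, 0.005], [0.229, -0.973, 0.002], [0.005, -0.0, -1.0]]
ft_force: [-4.5, 0.2, 17.4]
grip_width: 0.0242
gripper_force: 122.4
20.0833 [ 0.12889277 -0.00383759  0.0448609 ] [-4.54405969  0.20518288 17.41895358] axial 19.526287794003867 lat [4.96524247 2.40189026 3.10918835] [0.49352599 0.26760184 0.10825869]
[[9.0], [8.5], [7.5], [7.5], [7.5], [8.0], [9.0]] (home: about 2.8 mid)
```

```bash
python3 -m crank '[1.5,0.02,-0.12,0.04,0, 1.5,0.02,-0.08,0.04,0, 1.5,-0.1,0.15,0.06,0, 1.5,-0.1,0.15,0.06,0, 1.5,0.1,0,-0.06,0, 1.5,0.1,-0.05,-0.06,0, 1.5,0,-0.05,0,0, 1.5,0,0,0,0]' 120; python3 chk.py
```

```text
time_s: 20.8
position: [0.4936, 0.2676, 0.1082]
tool_rot: [[0.973, 0.229, 0.005], [0.229, -0.973, 0.001], [0.005, -0.0, -1.0]]
ft_force: [-6.8, -2.4, 24.5]
grip_width: 0.0239
gripper_force: 123.1
20.8 [-0.21527454  0.51397537 -0.01473279] [-6.83040847 -2.42554401 24.45537833] axial 27.029240261745088 lat [6.33283154 0.61524552 3.64805627] [0.49355661 0.26764321 0.10816345]
[[8.5], [8.0, 24.0], [7.5], [7.5], [7.5], [8.0], [8.0]] (home: about 2.8 mid)
```

```bash
python3 -m crank '[1.5,-0.1,0,-0.173,0, 1.5,-0.1,0,-0.173,0, 1.5,-0.1,0,-0.173,0, 1.5,-0.1,0,-0.173,0, 1.5,0,0,0,0, 1.5,0,0,0,0, 1.5,0,0,0,0, 1.5,0,0,0,0]' 120; python3 chk.py; python3 chk.py
```

```text
time_s: 21.52
position: [0.4908, 0.267, 0.113]
tool_rot: [[0.973, 0.229, 0.006], [0.229, -0.974, 0.002], [0.006, -0.001, -1.0]]
ft_force: [5.8, 2.2, 2.6]
grip_width: 0.0243
gripper_force: 120.0
21.5167 [ 0.70306373 -1.40457604  0.0720305 ] [5.78160851 2.16599353 2.61934658] axial 1.4606365199926716 lat [6.49293849 2.33031514 3.95443535] [0.49083589 0.26695879 0.11296463]
[[14.5], [14.0], [13.5], [13.0], [13.5], [14.0], [14.0]] (home: about 2.8 mid)
21.5667 [ 0.65571471 -1.37239333  0.07443893] [6.16113467 4.14993453 2.88524158] axial 1.2828789910892597 lat [6.78589674 4.29425841 4.37426838] [0.49083779 0.26696602 0.11295952]
[[14.5], [14.0], [13.5], [13.0], [13.5], [14.0], [14.0]] (home: about 2.8 mid)
```

```bash
python3 -m crank '[1.5,0.11,-0.04,-0.06,0, 1.5,0.1,-0.03,-0.06,0, 1.5,0.08,0,0.139,0, 1.5,0.08,0,0.139,0, 1.5,0.08,0,0.139,0, 1.5,0.08,0,0.139,0, 1.5,0.05,0,0.087,0, 1.5,0,0,0,0]' 120; python3 chk.py
```

```text
time_s: 22.28
position: [0.4937, 0.2684, 0.1085]
tool_rot: [[0.973, 0.229, -0.0], [0.229, -0.973, 0.0], [-0.0, -0.0, -1.0]]
ft_force: [-7.0, -2.0, 19.7]
grip_width: 0.0242
gripper_force: 122.7
22.2833 [-0.03557659  0.62408949  0.02331982] [-6.9634676  -1.99852606 19.67000773] axial 22.90186959896039 lat [4.18974289 0.57793427 2.43698866] [0.49374471 0.26836329 0.10853418]
[[8.5], [8.0], [7.0], [7.0], [7.5], [8.0], [8.0]] (home: about 2.8 mid)
```

Run:
```python
from h import *
S=optics.get_image("side");o=cv2.imread("pics/side0.png")[...,::-1]
for im in(o,S["color"]):
    a=im.astype(float);k=a[...,0]/a[...,2];L=a.mean(2)
    for y in range(232,254): print(y,"".join("B" if k[y,x]>1.45 else "b" if k[y,x]>1.2 else ("#" if L[y,x]<80 else "+" if L[y,x]<118 else "-" if L[y,x]<150 else ".") for x in range(338,384)))
    print()
n=np.array([-.487,-.1125,.866]);c=np.array([.5227,.2717,.0765]);print(proj(np.array([c-.032*n,c-.0277*n,c]),S))
```

```text
232 .........b......b...BBBBBBBBb.................
233 ...................bBBBBBBBB..................
234 ...................BBBBBBBb...................
235 ....b..........----BBBBBb.....................
236 .........---++++--BBBBBBb.....................
237 -..---+++-+BBBBB-bBBBBBb......................
238 ++++-.....bBBBBBBBBBBBB.......................
239 ..........BBBBBBBBBBBBb.......................
240 ........--BBBBBBBBBBBb........................
241 ........+-BBBBBBBBBBBBb.......................
242 .......++-bBBBBBBBBBBBBb......................
243 ......-++--BBBBBBBBBBBBB......................
244 ......++++--bBBBBBBBBBBBb.....................
245 .....-++++++-bBBBBBBBBBBb.....................
246 .....++++++++--+BBBBBBBBb-....................
247 ....-++++++++++--bBBBBBB++....................
248 .....+++++++++++++-bBBb++++-..................
249 .....-+++++++++++++++++++.+-..................
250 ......-+++++++++++++#+++......................
251 ........-++++++####+..........................
252 .......................-++-...................
253 .......................+#
[... 533 characters left out ...]
242 .......++-bBBBBb-.-----+++++++................
243 ......-+---BBBBBB+-.----++++++................
244 ......++-+--bBBBBBB+----++++++................
245 .....-+--++--bBBBBBBBb+-+++++-................
246 .....++-+++++--bBBBBBBBbb+---.................
247 ....-++++++++++++BBBBBBB++....................
248 .....++++++++++++++bBBb+++-...................
249 .....-+++++++++++++++++++++...................
250 ......-+++++++++++++++++++++..................
251 .........+++++++++++++++++++-.................
252 ................++++++++##+++.................
253 .......................++++++-................

[[355.70220282 241.17570533]
 [356.83617049 239.29403588]
 [364.23548177 227.0145809 ]]
```

```bash
python3 -m crank '[1.5,0,-0.07,0,0.02, 1.5,0,-0.07,0,0.02, 1.5,0,-0.07,0,0.02, 1.5,0,-0.07,0,0.02, 1.5,0.02,0,0.04,0, 1.5,0,0,0,0, 1.5,0,0,0,0, 1.5,0,0,0,0]' 120; python3 chk.py
```

```text
time_s: 23.05
position: [0.4932, 0.2715, 0.1087]
tool_rot: [[0.988, 0.151, 0.0], [0.151, -0.988, 0.001], [0.0, -0.001, -1.0]]
ft_force: [-8.3, 0.5, 23.7]
grip_width: 0.0244
gripper_force: 123.0
23.05 [0.32760987 1.10482974 0.33704856] [-8.29870581  0.48586311 23.73686031] axial 26.794531158273575 lat [4.75023086 3.50024787 3.13279633] [0.49316966 0.27153378 0.10868079]
[[8.5], [7.0], [6.0], [5.5], [6.0], [6.5], [7.5]] (home: about 2.8 mid)
```

```bash
python3 -c "
from rig import env
print(env.close_job())"
```

```text
the job is handed in; nothing more can be done
None
```

I handed the job in at 23 s with the lubricator on the nipple, gripped at about 120 N and pushed along the nipple's axis at about 27 N against a hard stop. I read that stop as the mouth on the collar, which would leave the piston nearly fully in. But the side camera put the mouth up to about 4 mm short and the spring force suggested about 7.5 of 10 mm, so full seating is not certain.

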